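# Feed the emptied tin into the lever-lid tin bin

## Task

Lay the emptied bare-steel tin on its side on the tin bin's sloping feed ramp, so that it rolls up against the closed lid, and let go of it. Then press the red lever down and hold it there to keep the lid raised until the tin has rolled into the bin, and ease the lever back up so that the lid comes down gently and closes fully. Work the lid only by its lever, and leave the full red tin and everything else on the counter where they are.

Things in the scene. Friction and masses are not known exactly. Their poses are not given: they have to be found in the camera images.
- tin_mid (a point): Centre of the emptied tin: bare steel with thin dark ribs, 52 mm diameter, 80 mm long, about 60 g, one end black; rolls freely. It lies on its side, long axis = this point's x axis (either end may face either way), axis 35 mm above the counter, on one of two low black rests. Their 12 mm high rails are 36 mm apart over their outsides, so fingers at the tin's sides pass clear of them.
- full_tin_mid (a point): Centre of the full tin on the other rest: same size, red with a yellow band, 240 g. Must stay where it is.
- bin: The tin bin, fixed: a grey open box 130 mm (its x) by 190 mm (its y) by 166 mm high; origin at the centre of its underside on the counter, z up. An aluminium feed ramp with black side rails joins its +y side, the red lever sticks out of its -y side, the lid covers it. The tin is in the bin when it lies inside this box.
- feed (a point): Point on the ramp's upper face, mid-width, 166 mm above the counter, 82 mm (horizontally) uphill of the lid's front face. Axes as the bin's: x across the ramp, z up. The ramp slopes down 10 degrees towards the bin (-y); 108 mm wide between side rails 24 mm high; open uphill end 103 mm from this point. A tin let go here, long axis across the ramp, rolls down against the lid.
- lid: The aluminium lid, turning with the lever; not to be touched. Origin on the hinge (96 mm from the bin's centre towards -y, 180 mm above the counter); closed, its axes are the bin's. It reaches 200 mm along its y to its downturned front face, which blocks the ramp's low end; its top, with a green panel, is 227 mm above the counter.
- lever_pad (a point): Centre of the upper face of the red lever pad (56 mm along the bin's x, 46 mm across, 8 mm thick), 105 mm out from the hinge. Lid closed: about 215 mm above the counter, tilted 0.29 rad up away from the bin. Fully pressed: about 158 mm above the counter, tilted about as much the other way, having gone almost straight down by 57 mm. Its axes are the lid's.
- lever (a joint): Angle of lid and lever together, rad: 0 closed (lever up), 0.55 lever fully down and lid fully raised (hard stop). Pressing at the pad takes about 4 to 6 N; let go, it falls shut with a slam at about 3 rad/s; let up under control over a second or more it closes gently. The tin passes under the lid from about 0.3 rad.
- squeeze: Bystander: clear squeeze bottle, 58 mm diameter, 190 mm high, behind the bin. Origin at its underside.
- mill: Bystander: dark wooden pepper mill, 52 mm diameter, 150 mm high, behind the rests. Origin at its underside.
- ramekin: Bystander: white ramekin, 84 mm diameter, 45 mm high, behind the bin. Origin at its underside.
- bowl: Bystander: steel bowl, 130 mm diameter, 55 mm high, to the right near the robot. Origin at its underside.
- sauce_cup: Bystander: white sauce cup, 70 mm diameter, 70 mm high, behind the bin to the right. Origin at its underside.
- tin: The emptied tin's body, same point and axes as its centre point.
Not all that is in view belongs to the job. What is shaped like the tin but blue or orange is not meant.

How it is judged:
On the way, in this order (a step that is already met when the one before it is completed fails the run):
1. the emptied tin lies on the feed ramp against the closed lid, let go and at rest (x of tin_mid in the frame of bin between -0.035 and 0.035 m and y of tin_mid in the frame of bin between 0.1 and 0.155 m and z of tin_mid in the frame of bin between 0.165 and 0.2 m and value of joint lever below 0.05 rad and linear speed of tin below 0.03 m/s and contact force between the fingers and tin below 0.1 N), for 0.2 s.
2. the tin has rolled into the bin while the lever still holds the lid raised (more than 0.25 rad) (x of tin_mid in the frame of bin between -0.065 and 0.065 m and y of tin_mid in the frame of bin between -0.095 and 0.095 m and z of tin_mid in the frame of bin between 0 and 0.12 m and value of joint lever above 0.25 rad), for 0.1 s.
At the end, for the whole second after the job is handed in: The emptied tin lies still inside the bin's box (its centre under 120 mm above the bin's underside), the lid is closed (lever within 0.04 rad of closed), the full tin is within 20 mm and everything else within 30 mm of where it began (x of tin_mid in the frame of bin between -0.065 and 0.065 m and y of tin_mid in the frame of bin between -0.095 and 0.095 m and z of tin_mid in the frame of bin between 0 and 0.12 m and value of joint lever below 0.04 rad and linear speed of tin below 0.05 m/s and distance of full_tin_mid from where it was at the start of the episode below 0.02 m and distance of each of squeeze, mill, ramekin, bowl, sauce_cup from where it was at the start of the episode below 0.03 m); the robot touches nothing.
It fails at once if the lid slams (falls faster than 1.5 rad/s) (velocity of joint lever below -1.5 rad/s).
It fails at once if the robot touches the lid itself (over 1 N) (contact force between any of the fingers, the arm and lid above 1 N).
It fails at once if the full tin is moved by 20 mm or more (distance of full_tin_mid from where it was at the start of the episode above 0.02 m).
It fails at once if another thing on the counter is moved by 30 mm or more (distance of any of squeeze, mill, ramekin, bowl, sauce_cup from where it was at the start of the episode above 0.03 m).
It also fails if it takes over 51 s, if anything falls off the work surface, if the arm or the gripper's body presses on something with over 40 N, if the wrist force passes 120 N, or if a joint passes its speed limit or range.

## Robot

A 7-joint arm with a two-finger parallel gripper is mounted at the origin on the work surface. World frame = base frame: x ahead of the robot, y to its left, z up, the work surface at z = 0. Lengths are in m, angles in rad, forces in N, time in s.
With the tool pointing down it reaches from about 0.425 to 0.825 m from the base axis. Payload 3.6 kg.
Tool frame: the origin (TCP) lies on the centre line of the jaws, within the pads' length; the fingertips stand 8 mm ahead of it and the grasp point (between the pads) lies 11 mm behind it (tip_reach is the distance from the TCP to the fingertips, in m); z points along the fingers, y is the line along which they close (so a half turn about z gives the same grasp; the last joint's range is limited). The gripper opens to 85 mm and grips with 20 to 120 N. Pads are 22 mm wide; open, the fingers measure 114 mm over their backs; the gripper's body (76 mm by 85 mm) begins 54 mm behind the grasp point. The pads swing forward as they close: fully open they stand 13 mm farther back than shut.
Start: joints at [1.129, 0.615, -0.013, 1.423, 0.008, 1.103, -0.04], TCP at [0.263, -0.595, 0.239] pointing down, gripper open.
Joint ranges: [-3.12, 3.12], [-0.3, 2.06], [-1.34, 1.32], [0.26, 2.42], [-1.36, 4.5], [0.01, 1.98], [-2.84, 2.84]. Speed limits (rad/s): [2.79, 2.79, 3.14, 3.14, 3.14, 3.14, 3.14].

## Interface

Orientations are given as [roll, pitch, yaw] about the fixed x, y, z axes, in that order (R = Rz(yaw) Ry(pitch) Rx(roll)).
In Python, from plant import * gives the robot as it stands.
- The arm moves only by the tool step_arm, never from a script. Its argument "motion" is a list of rows, each a list of 3 entries, a list of its own where there are three numbers: the closure, from -1 (fully open) to 1 (shut), then the shift along the tool's x, y, z in cm, then the turn about the tool's z in degrees. A call has 1 to 20 rows; each row shifts and turns the commanded pose from where the row before left it, along the tool's axes as they then stand; what a row does not reach is not made up. A row lasts 1/10 s, in which the tool goes at most 50 mm and 8.59 degrees, less where a joint would pass 70% of its speed; a pose out of reach is approached as far as the arm can. A call with a gripper value outside its range is refused whole. The fingers move at their own pace and stop on an object; the grip force is fixed at half the most. Time passes only in rows, so rows that do not move let the fingers close. It gives the time, the measured TCP pose, the force, the opening and the grip force at its end, in the units of the state.
- read_state(): the state, without advancing time (a new reading comes with each control period).
- capture(name): name is "scene" or "top"; returns a dict with "color" (384x512x3 uint8, red, green, blue), "K" (3x3 intrinsics, pixels), "xyz" and "attitude" of the camera in the world. Camera axes: x right, y down, z forward; pixel columns grow to the right and rows downward; lengths in m; the calibration is good to about 2 mm. A picture is of the moment at which its call begins. There is no depth.
- sign_off(): hands the job in; it is judged then, once.
Trained networks look in the newest picture that a camera, given by its name, has taken for a name from the list of things; names that differ only in an ending like _2 or _b are one class to them, and where a whole thing is asked for, a point or a joint stands for the part that bears it (a point fixed in the world has none). Each returns a list of dicts, best first, with "p" (0 to 1); they miss things now and then, are a little off and sometimes report something else, mostly with a low value. They report only what shows in the picture. A call takes as long as a camera call. They do not tell look-alikes from the thing itself.
- boxes_of(camera, name): "box" ([left, top, right, bottom] as shares, 0 to 1, of the picture: columns of its width, rows of its height, round what is visible of it).
- silhouettes(camera, name): "pixels" (384x512 bool, what is visible of it) and "box" ([left, top, right, bottom] as shares, 0 to 1, of the picture: columns of its width, rows of its height, round what is visible of it).
The state is a dict: "time_s": time; "q": joint angles; "qd": joint speeds; "tau": joint torques, N m; "position": TCP position; "tool_rot": TCP orientation; "contact_force": force on the tool from outside, world axes, zero at the start; "ft_torque": the same for the moment, N m; "width": finger opening in m; "gripper_force": force on a finger pad.
Only numpy, scipy, OpenCV 4.12 (cv2) and the standard library are available. Lean on these libraries where they do the work, as an engineer would, in place of code of your own. Each camera call takes 0.05 s, during which the arm holds its last target. There are 200 camera calls.

## Working session

There is one attempt and no reset: what is moved stays moved. The work goes in short steps, Python scripts to look and compute and a tool call to move; the robot and the scene stay as the last step left them, time stands still between calls to the robot, and variables do not carry over. Pictures are saved under pics/ and viewed, at most 10 in all, crops included, and the job is handed in when it is done.

Besides the shell and the picture viewer there is one more tool, called after ">>>" as name(argument=value, ...), one argument or row to a line, values as JSON. step_arm: Moves the arm, as the interface text tells. Its arguments: {"type":"object","properties":{"motion":{"type":"array"}},"required":["motion"]}

```bash
mkdir -p pics; ls; python3 - <<'E'
from plant import *
import cv2
s=read_state();print({k:s[k] for k in('time_s','position','tool_rot','width')})
for c in('scene','top'):
    r=capture(c);cv2.imwrite(f'pics/{c}0.png',r['color'][:,:,::-1]);print(c,r['K'],r['xyz'],r['attitude'])
    for n in('tin_mid','full_tin_mid','bin','lid','lever_pad','feed','squeeze','mill'):
        for d in boxes_of(c,n)[:4]:
            b=d['box'];print(n,round(d['p'],2),[round(b[0]*512),round(b[1]*384),round(b[2]*512),round(b[3]*384)])
E
```

```text
pics
{'time_s': 0.0, 'position': array([ 0.26226538, -0.59390973,  0.23809589]), 'tool_rot': array([-3.13893975e+00,  1.22624735e-05,  4.15903147e-01]), 'width': 0.08543856483033983}
scene [[432.40880902   0.         248.61736241]
 [  0.         432.40880902 192.7094454 ]
 [  0.           0.           1.        ]] [ 1.36188036 -0.81668008  0.87768566] [-2.13431165  0.01516688  0.77445015]
tin_mid 0.78 [276, 164, 293, 182]
tin_mid 0.63 [275, 147, 296, 163]
tin_mid 0.39 [153, 155, 280, 275]
full_tin_mid 0.61 [304, 176, 328, 199]
bin 0.89 [155, 152, 274, 272]
lid 0.84 [173, 167, 250, 234]
lid 0.5 [262, 251, 291, 284]
lever_pad 0.65 [157, 216, 206, 240]
lever_pad 0.26 [153, 154, 278, 274]
feed 0.68 [152, 156, 279, 274]
squeeze 0.67 [292, 196, 315, 257]
mill 0.9 [329, 191, 349, 235]
top [[409.87625518   0.         248.57794231]
 [  0.         409.87625518 190.06624651]
 [  0.           0.           1.        ]] [2.37800845e-01 4.13726967e-04 1.46689515e+00] [-2.93852929e+00 -3.84806757e-04 -1.46157822e+00]
tin_mid 0.81 [106, 228, 133, 249]
tin_mid 0.74 [152, 205, 171, 232]
tin_mid 0.69 [161, 242, 172, 270]
full_tin_mid 0.86 [155, 161, 175, 185]
bin 0.69 [210, 159, 378, 220]
lid 0.94 [274, 157, 337, 209]
lid 0.18 [357, 240, 396, 280]
lever_pad 0.81 [334, 168, 378, 185]
feed 0.88 [216, 158, 374, 220]
squeeze 0.59 [248, 114, 267, 142]
mill 0.68 [200, 112, 214, 137]
```

```bash
python3 - <<'E'
import cv2,numpy as np
a=cv2.imread('pics/top0.png')[90:300,80:400];b=cv2.imread('pics/scene0.png')[130:300,140:360]
cv2.imwrite('pics/t1.png',cv2.resize(a,None,fx=2.5,fy=2.5,interpolation=2));cv2.imwrite('pics/s1.png',cv2.resize(b,None,fx=3.5,fy=3.5,interpolation=2))
E
```

```text
(no output)
```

View pics/t1.png

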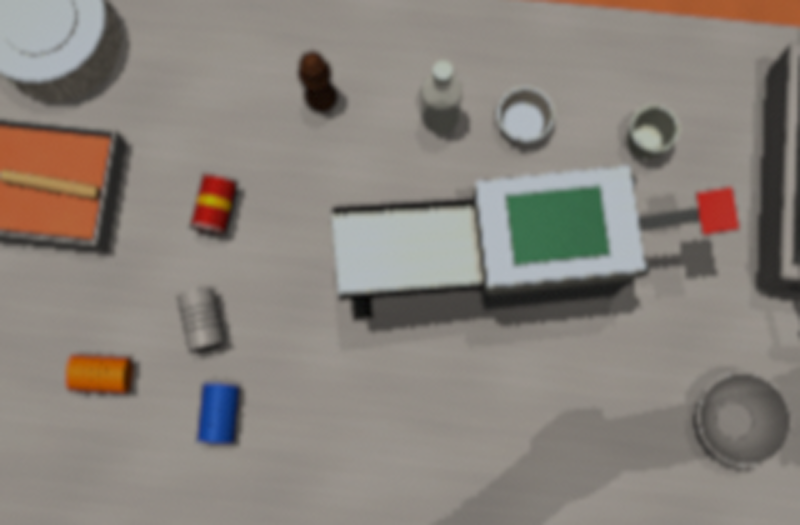

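View pics/s1.png

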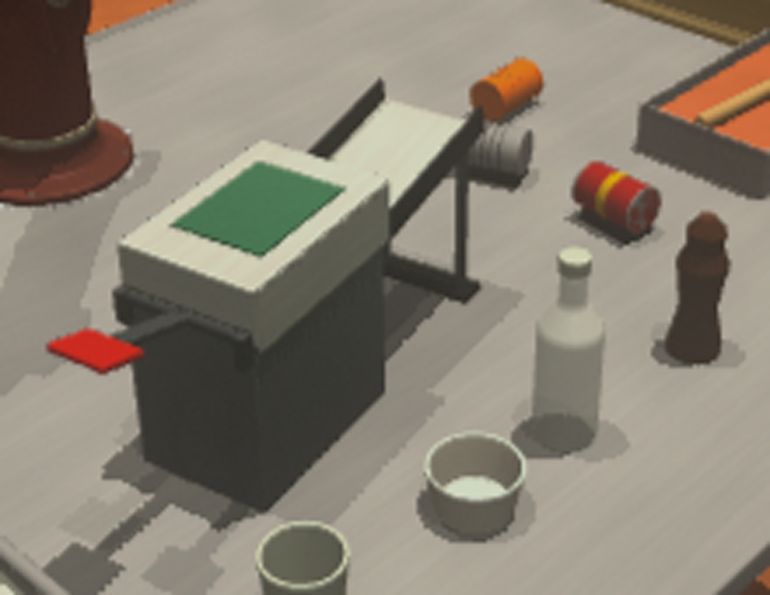

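Candidates in the top view (full-picture pixels):
- Steel, ribbed, at (161,218).
- Red with yellow band, at (166,171). This is the full tin.
- Orange, at (120,240).
- Blue, at (168,255).

The steel one fits: it is bare metal with dark ribs. The bin's lid is centred near (304,181) and the red pad near (366,174). I'll measure these now and make the confirming crop.

```bash
cat > h.py <<'E'
import numpy as np,cv2
from scipy.spatial.transform import Rotation as R
CAM={'scene':([432.409,248.617,192.709],[1.36188036,-0.81668008,0.87768566],[-2.13431165,0.01516688,0.77445015]),
'top':([409.876,248.578,190.066],[.237800845,.000413727,1.46689515],[-2.93852929,-.000384807,-1.46157822])}
def proj(c,P):
    k,t,a=CAM[c];p=(np.atleast_2d(P)-t)@R.from_euler('xyz',a).as_matrix()
    return p[:,:2]/p[:,2:]*k[0]+k[1:]
def back(c,uv,z):
    k,t,a=CAM[c];uv=np.atleast_2d(uv);d=np.c_[(uv-k[1:])/k[0],np.ones(len(uv))]@R.from_euler('xyz',a).as_matrix().T
    return np.array(t)+d*((z-t[2])/d[:,2:])
E
cat > m.py <<'E'
from plant import *
from h import *
from scipy.optimize import least_squares
capture('top')
for n in('tin_mid','full_tin_mid'):
  for d in silhouettes('top',n)[:4]:
    v,u=np.nonzero(d['pixels']);w=back('top',np.c_[u,v].astype(float),.037)[:,:2]
    r=cv2.minAreaRect((w*1000).astype(np.float32));print(n,round(d['p'],2),u.mean().round(),v.mean().round(),w.mean(0).round(4),np.round(r[0]),np.round(r[1]),round(r[2],1),'pca',np.degrees(np.arctan2(*np.linalg.eigh(np.cov(w.T))[1][::-1,1])).round(1))
o=lambda a,s,x,y:(np.array(a,float)+.5)/s-.5+[x,y]
T=o([(335,213),(341,293),(477,181),(631,168),(643,272),(484,285),(697,191),(733,188),(739,230),(703,234)],2.5,80,90)
S=o([(257,290),(121,243),(266,142),(388,180),(103,371),(48,348),(88,329),(143,350)],3.5,140,130)
# order: bin +y points to ramp
def model(p):
    x,y,th,w,yb,yf,yp,rw,ye=p
    pad=[[sx*.028,yp+sy*.023*.958,.215-sy*.023*.286] for sx in(-1,1) for sy in(-1,1)]
    P=np.array([[-rw,ye,.166+(ye-.186)*.176],[rw,ye,.166+(ye-.186)*.176],[-w,yf,.227],[-w,yb,.227],[w,yb,.227],[w,yf,.227],pad[1],pad[0],pad[2],pad[3]])
    return P@R.from_euler('z',th).as_matrix().T+[x,y,0]
def res(p,sg):
    P=model(p)*1
    q=p.copy();
    Q=model(q)
    if sg<0: Q=Q[[1,0,5,4,3,2,9,8,7,6]]
    L=Q[2:6];A=Q[6:]
    a=proj('top',Q)-T
    # scene order: nearest-match by index chosen below
    b=proj('scene',np.r_[L,A]); b2=[]
    for g in(0,4):
        from itertools import permutations
        b2.append(min((b[g:g+4][list(pm)]-S[g:g+4] for pm in permutations(range(4))),key=lambda e:(e**2).sum()))
    return np.r_[a.ravel(),np.vstack(b2).ravel(),(p[5]-.104)*300,(p[6]+.197)*150,(p[8]-.289)*200]
for sg in(1,-1):
  pts=back('top',T,.21);f=pts[0:2,:2].mean(0)-pts[6:,:2].mean(0)
  c=pts[2:6,:2].mean(0)
  r=least_squares(res,[*c,np.arctan2(f[1],f[0])-np.pi/2,.07,-.1,.104,-.197,.054,.289],args=(sg,),loss='soft_l1')
  print(sg,r.cost,r.x.round(4));
a=cv2.imread('pics/top0.png')[195:265,105:190];cv2.imwrite('pics/c.png',cv2.resize(a,None,fx=6,fy=6,interpolation=2))
E
python3 m.py
```

```text
tin_mid 0.9 160.0 218.0 [0.3963 0.3304] [397. 331.] [91. 55.] 22.7 pca -153.9
tin_mid 0.75 119.0 239.0 [0.3077 0.459 ] [307. 459.] [52. 95.] 6.3 pca 93.9
tin_mid 0.61 167.0 255.0 [0.2717 0.2873] [271. 287.] [79. 52.] 3.5 pca -176.0
full_tin_mid 0.92 165.0 172.0 [0.5648 0.3379] [565. 338.] [55. 89.] 84.8 pca 178.3
full_tin_mid 0.57 284.0 186.0 [ 0.559  -0.0915] [ 564. -129.] [191. 580.] 12.5 pca 103.0
1 244.27601319490506 [ 0.549  -0.1477  0.2141  0.0467 -0.0927  0.1035 -0.1968 -0.0524  0.2898]
-1 11.244764897123812 [ 0.5463 -0.1459  0.2094  0.0657 -0.0894  0.1042 -0.196   0.0524  0.2879]
```

View pics/c.png

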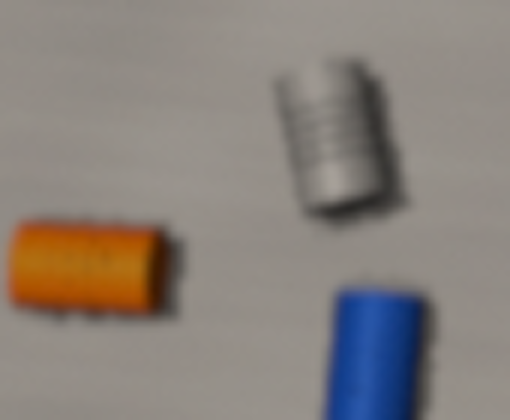

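The crop confirms it: steel tin with dark ribs, black end at the bottom, at crop (330,135), which is full-picture (160,218). The bin fit is good at (0.546, -0.146), yaw 0.209. Next I'll fit the tin pose and work out the legs.

```bash
cat > f.py <<'E'
from plant import *
from h import *
from scipy.optimize import minimize
def fit(name,near,z=.035):
    d=min(silhouettes('top',name)[:4],key=lambda d:np.hypot(*(np.argwhere(d['pixels']).mean(0)[::-1]-near)))
    M=cv2.resize(d['pixels'].astype(np.uint8),None,fx=8,fy=8,interpolation=0)
    def c(p):
        t=np.linspace(0,6.283,40);P=np.vstack([np.c_[t*0+s*.04,.026*np.cos(t),.026*np.sin(t)] for s in(-1,1)])@R.from_euler('z',p[2]).as_matrix().T+[p[0],p[1],z]
        uv=(proj('top',P)+.5)*8-.5;m=np.zeros_like(M);cv2.fillConvexPoly(m,cv2.convexHull(uv.round().astype(np.int32)),1)
        return -(m&M).sum()/(m|M).sum()
    w=back('top',np.argwhere(d['pixels']).mean(0)[::-1],z)[0]
    return min((minimize(c,[w[0],w[1],a],method='Nelder-Mead',options=dict(initial_simplex=[[w[0],w[1],a],[w[0]+.01,w[1],a],[w[0],w[1]+.01,a],[w[0],w[1],a+.2]])) for a in(.2,.4)),key=lambda r:r.fun)
def shift(src,yaw,dst):
    Rt=R.from_euler('xyz',[np.pi,0,yaw]).as_matrix();return (100*Rt.T@(np.array(dst)-src)).round(2)
E
python3 - <<'E'
from f import *
capture('top');r=fit('tin_mid',(160,218));print(r.x,r.fun)
y=.4159
A=np.array([.2623,-.5939,.2381]);B=[.50,-.15,.34];C=[.40,.25,.32];D=[r.x[0],r.x[1],.12]
print(shift(A,y,B),shift(B,y,C),shift(C,y,D))
E
```

```text
[ 0.42484662  0.40790053 -0.6       ] 0.0
[ 39.68 -31.   -10.19] [  7.01 -40.63   2.  ] [  8.65 -13.44  20.  ]f.py:10: RuntimeWarning: overflow encountered in scalar negative
  return -(m&M).sum()/(m|M).sum()
```

>>> step_arm(
  motion=[
    [-1,[3.3,-2.6,-0.9],0],
    [-1,[3.3,-2.6,-0.9],0],
    [-1,[3.3,-2.6,-0.9],0],
    [-1,[3.3,-2.6,-0.9],0],
    [-1,[3.3,-2.6,-0.9],0],
    [-1,[3.3,-2.6,-0.9],0],
    [-1,[3.3,-2.6,-0.9],0],
    [-1,[3.3,-2.6,-0.9],0],
    [-1,[3.3,-2.6,-0.9],0],
    [-1,[3.3,-2.6,-0.9],0],
    [-1,[3.3,-2.6,-0.9],0],
    [-1,[3.3,-2.6,-0.9],0],
  ],
)

```text
time_s: 2.35
position: [0.4993, -0.1477, 0.348]
tool_rot: [3.141, -0.001, 0.416]
contact_force: [0.3, -0.7, -0.7]
width: 0.0854
gripper_force: 0.0
```

```bash
sed -i 's/return -(m&M).sum()\/(m|M).sum()/return -float((m\&M).sum())\/float((m|M).sum())/' f.py; python3 - <<'E'
from f import *
capture('top');r=fit('tin_mid',(160,218));print(r.x,r.fun)
r=fit('full_tin_mid',(165,172));print('full',r.x,r.fun)
s=read_state();print(s['position'],s['tool_rot'],s['q'])
E
```

```text
[0.39746999 0.33034562 0.34133047] -0.9421758936266261
full [ 0.56529808  0.33865811 -0.08630848] -0.9360715468698244
[ 0.50045948 -0.14541647  0.34808217] [-3.14143253e+00 -2.67267032e-03  4.23636217e-01] [ 0.34010996  0.32158392 -0.13765395  1.61256872  0.04456831  1.20854677
 -0.95344493]
```

>>> step_arm(
  motion=[
    [-1,[0.8,-4.5,0.3],0],
    [-1,[0.8,-4.5,0.3],0],
    [-1,[0.8,-4.5,0.3],0],
    [-1,[0.8,-4.5,0.3],0],
    [-1,[0.8,-4.5,0.3],0],
    [-1,[0.8,-4.5,0.3],0],
    [-1,[0.8,-4.5,0.3],0],
    [-1,[0.8,-4.5,0.3],0],
    [-1,[0.8,-4.5,0.3],0],
    [-1,[0.6,-1.5,4],0],
    [-1,[0.6,-1.5,4],0],
    [-1,[0.6,-1.5,4],0],
    [-1,[0.6,-1.5,4],0],
    [-1,[0.6,-1.5,4],0],
    [-1,[0,0,0],4.2],
    [-1,[0,0,0],0],
    [-1,[0,0,0],0],
  ],
)

```text
time_s: 4.2
position: [0.3993, 0.3303, 0.1207]
tool_rot: [3.141, -0.001, 0.342]
contact_force: [-0.6, -0.8, -0.2]
width: 0.0854
gripper_force: 0.0
```

```bash
cat > g.py <<'E'
from f import *
import sys
s=read_state();t=list(map(float,sys.argv[1:4]))
print(s['time_s'],s['position'],s['tool_rot'],'shift',shift(s['position'],s['tool_rot'][2],t))
E
python3 g.py .3975 .3303 .029
python3 - <<'E'
from plant import *
import cv2
r=capture('top')['color'][:,:,::-1];cv2.imwrite('pics/p1.png',cv2.resize(r[130:290,90:250],None,fx=3.5,fy=3.5))
E
```

```text
4.2 [0.39930317 0.33028144 0.12071647] [ 3.14099997e+00 -1.21344318e-03  3.42011179e-01] shift [-0.17 -0.06  9.17]
```

View pics/p1.png

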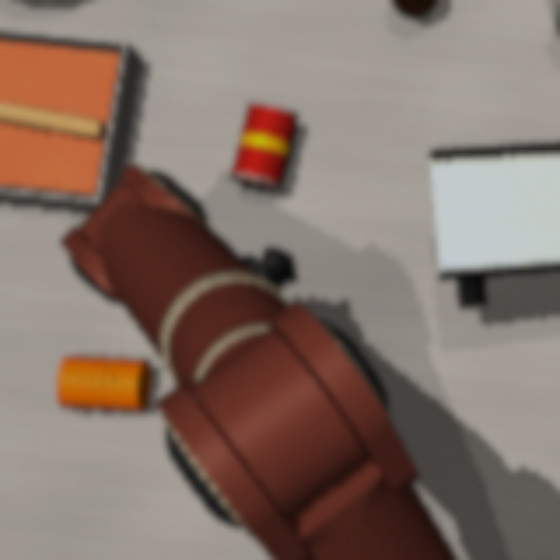

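The arm hides the steel tin. The red tin at crop (265,145) and the ramp are clear of the gripper. I'll descend and grip.

>>> step_arm(
  motion=[
    [-1,[-0.2,0,2.5],0],
    [-1,[0,0,2.5],0],
    [-1,[0,0,2.2],0],
    [-1,[0,0,1.2],0],
    [-1,[0,0,0.8],0],
    [-1,[0,0,0],0],
    [1,[0,0,0],0],
    [1,[0,0,0],0],
    [1,[0,0,0],0],
    [1,[0,0,0],0],
    [1,[0,0,0],0],
    [1,[0,0,0],0],
  ],
)

```text
time_s: 5.45
position: [0.3968, 0.331, 0.0294]
tool_rot: [-3.141, -0.002, 0.342]
contact_force: [-0.9, -0.4, 5.8]
width: 0.05
gripper_force: 61.3
```

>>> step_arm(
  motion=[
    [1,[0,0,-1.5],0],
    [1,[0,0,-4],0],
    [1,[0,0,-4.5],0],
    [1,[0,0,-4.5],0],
    [1,[0,0,-4.5],0],
    [1,[0,0,-4.5],0],
    [1,[0,0,-3],0],
    [1,[0,0,0],7.6],
    [1,[0,0,0],0],
    [1,[0,0,0],0],
  ],
)

```text
time_s: 6.45
position: [0.3957, 0.3298, 0.2927]
tool_rot: [3.14, 0.001, 0.213]
contact_force: [-0.7, -1.0, -0.3]
width: 0.0503
gripper_force: 62.5
```

```bash
python3 g.py .5085 .0321 .295
python3 -c "
from plant import *
s=read_state();print(s['width'],s['gripper_force'],s['contact_force'])"
```

```text
6.45 [0.39572902 0.32983965 0.29269121] [3.14044505e+00 1.41069416e-03 2.12605503e-01] shift [ 4.74 31.48 -0.23]
0.050259429687418485 62.47313976287842 [-0.66998263 -0.95263775 -0.26930371]
```

>>> step_arm(
  motion=[
    [1,[0.4,3.0,0],0],
    [1,[0.6,4.0,0],0],
    [1,[0.6,4.0,0],0],
    [1,[0.6,4.0,0],0],
    [1,[0.6,4.0,0],0],
    [1,[0.6,4.0,0],0],
    [1,[0.6,4.0,0],0],
    [1,[0.5,3.0,0],0],
    [1,[0.2,1.5,0],0],
    [1,[0,0,0],0],
    [1,[0,0,0],0],
  ],
)

```text
time_s: 7.55
position: [0.5072, 0.0329, 0.2924]
tool_rot: [-3.14, 0.002, 0.211]
contact_force: [-0.9, 0.5, -0.4]
width: 0.0503
gripper_force: 62.5
```

```bash
python3 g.py .5085 .0321 .190
python3 - <<'E'
from plant import *
import cv2
r=capture('scene')['color'][:,:,::-1];cv2.imwrite('pics/p2.png',cv2.resize(r[60:290,140:360],None,fx=2.6,fy=2.6))
E
```

```text
7.55 [0.50716333 0.03292987 0.29240771] [-3.14019011e+00  2.19466084e-03  2.11474188e-01] shift [ 0.11  0.11 10.24]
```

View pics/p2.png

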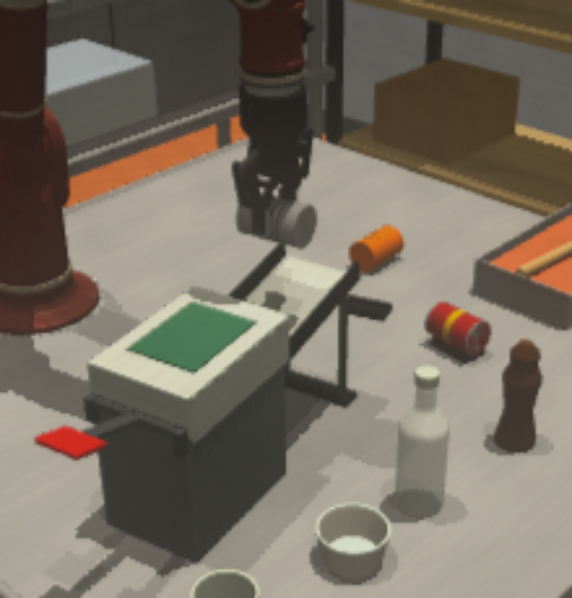

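The tin at crop (277,222) hangs over the ramp, its axis across it. I'll lower it, slowly at the end.

>>> step_arm(
  motion=[
    [1,[0.1,0.1,2.5],0],
    [1,[0,0,3],0],
    [1,[0,0,2.5],0],
    [1,[0,0,1],0],
    [1,[0,0,0.6],0],
    [1,[0,0,0.4],0],
    [1,[0,0,0],0],
    [1,[0,0,0],0],
  ],
)

```text
time_s: 8.4
position: [0.5097, 0.0315, 0.1942]
tool_rot: [3.141, -0.002, 0.21]
contact_force: [-1.0, 0.2, 0.4]
width: 0.0503
gripper_force: 62.5
```

>>> step_arm(
  motion=[
    [1,[0,0,0.2],0],
    [1,[0,0,0.2],0],
    [1,[0,0,0.1],0],
    [1,[0,0,0],0],
  ],
)

```text
time_s: 8.8
position: [0.509, 0.0313, 0.1882]
tool_rot: [-3.141, 0.0, 0.21]
contact_force: [-0.7, 0.2, -0.3]
width: 0.05
gripper_force: 62.5
```

>>> step_arm(
  motion=[
    [1,[0,0,0.1],0],
    [1,[0,0,0.1],0],
    [1,[0,0,0],0],
  ],
)

```text
time_s: 9.1
position: [0.5091, 0.0313, 0.1865]
tool_rot: [-3.142, -0.0, 0.21]
contact_force: [-0.2, -0.5, 0.9]
width: 0.0503
gripper_force: 62.7
```

>>> step_arm(
  motion=[
    [-1,[0,0,0],0],
    [-1,[0,0,0],0],
    [-1,[0,0,0],0],
    [-1,[0,0,0],0],
    [-1,[0,0,0],0],
    [-1,[0,0,-0.5],0],
    [-1,[0,0,-1],0],
    [-1,[0,0,-1.5],0],
    [-1,[0,0,-2.5],0],
    [-1,[0,0,-4],0],
    [-1,[0,0,-4],0],
    [-1,[0,0,0],0],
    [-1,[0,0,0],0],
    [-1,[0,0,0],0],
  ],
)

```text
time_s: 10.5
position: [0.5083, 0.0312, 0.3207]
tool_rot: [-3.141, 0.002, 0.21]
contact_force: [0.6, 0.7, -0.4]
width: 0.0853
gripper_force: 0.0
```

```bash
python3 g.py .5872 -.338 .30
python3 - <<'E'
from plant import *
import cv2
r=capture('scene')['color'][:,:,::-1];cv2.imwrite('pics/p3.png',cv2.resize(r[60:290,140:360],None,fx=2.6,fy=2.6))
E
```

```text
10.5 [0.50831642 0.03120865 0.32071506] [-3.14141922e+00  1.77329335e-03  2.09888117e-01] shift [2.000e-02 3.775e+01 2.070e+00]
```

View pics/p3.png

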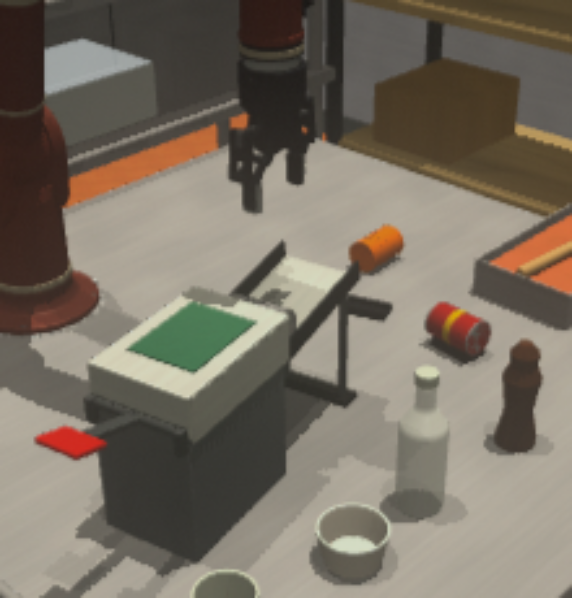

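The tin now lies behind the lid's front, top just visible at crop (288,318). The ramp above it is free and the lid is closed. Next, over to the lever with the fingers shut.

>>> step_arm(
  motion=[
    [1,[0,3,0],0],
    [1,[0,4,0],0],
    [1,[0,4,0],0],
    [1,[0,4,0],0],
    [1,[0,4,0],0],
    [1,[0,4,0],0],
    [1,[0,4,0],0],
    [1,[0,4,0],0],
    [1,[0,4,0],0],
    [1,[0,3,0],0],
    [1,[0,0,2.5],0],
    [1,[0,0,2.5],0],
    [1,[0,0,0],0],
    [1,[0,0,0],0],
  ],
)

```text
time_s: 11.95
position: [0.588, -0.3399, 0.2703]
tool_rot: [-3.14, 0.002, 0.21]
contact_force: [-0.4, 0.5, 1.6]
width: 0.0001
gripper_force: 0.0
```

```bash
python3 g.py .5878 -.340 .228
python3 - <<'E'
from f import *
p=np.array([.5463,-.1459])
r=capture('top')['color'][:,:,::-1]
f=fit('tin_mid',(232,190),.192);d=f.x[:2]-p;c,s=np.cos(.2094),np.sin(.2094);print(f.x,f.fun,'bin',c*d[0]+s*d[1],-s*d[0]+c*d[1])
cv2.imwrite('pics/p4.png',cv2.resize(r[120:250,190:400],None,fx=3.5,fy=3.5))
E
```

```text
11.95 [ 0.58801813 -0.33991917  0.27030329] [-3.13969970e+00  1.86478528e-03  2.10302750e-01] shift [-0.02  0.    4.23]
[ 0.5191127 -0.0176807  0.2082168] -0.8859975647938771 bin 5.992491810079964e-05 0.13106996016518602
```

View pics/p4.png

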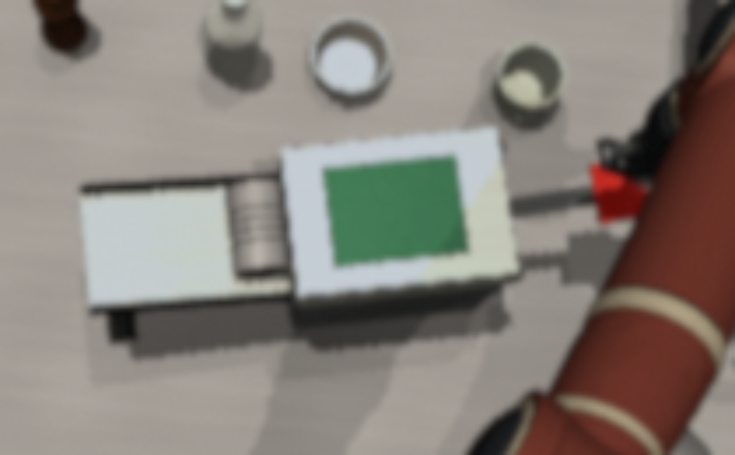

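The tin rests square against the closed lid at crop (258,225), bin y 0.131. The fingers stand over the pad at crop (618,190). Pressing now.

>>> step_arm(
  motion=[
    [1,[0,0,2],0],
    [1,[0,0,1.5],0],
    [1,[0,0,0.6],0],
    [1,[0,0,0.6],0],
    [1,[0,0,0.6],0],
    [1,[0,0,0.6],0],
    [1,[0,0,0.6],0],
    [1,[0,0,0.6],0],
    [1,[0,0,0.6],0],
    [1,[0,0,0.6],0],
    [1,[0,0,0.6],0],
    [1,[0,0,0.5],0],
    [1,[0,0,0],0],
    [1,[0,0,0],0],
    [1,[0,0,0],0],
  ],
)

```text
time_s: 13.55
position: [0.5886, -0.3407, 0.1777]
tool_rot: [3.141, -0.001, 0.21]
contact_force: [2.8, -3.8, 4.4]
width: 0.0
gripper_force: 2.3
```

```bash
python3 g.py .5878 -.340 .172
python3 - <<'E'
from plant import *
import cv2
r=capture('scene')['color'][:,:,::-1];cv2.imwrite('pics/p5.png',cv2.resize(r[60:290,140:360],None,fx=2.6,fy=2.6))
E
```

```text
13.55 [ 0.5885841  -0.34069302  0.1776725 ] [ 3.14065020e+00 -8.24878022e-04  2.09758660e-01] shift [-0.06 -0.08  0.57]
```

View pics/p5.png

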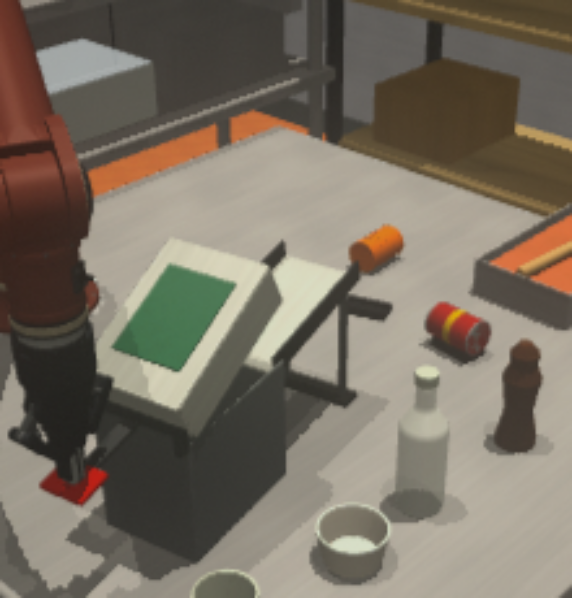

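The lid is raised and the ramp is empty at crop (300,300), so the tin has rolled in. I'll hold a little longer, then ease up.

>>> step_arm(
  motion=[
    [1,[0,0,0.2],0],
    [1,[0,0,0],0],
    [1,[0,0,0],0],
    [1,[0,0,0],0],
    [1,[0,0,0],0],
    [1,[0,0,0],0],
    [1,[0,0,0],0],
    [1,[0,0,0],0],
    [1,[0,0,0],0],
    [1,[0,0,0],0],
    [1,[0,0,-0.2],0],
    [1,[0,0,-0.2],0],
    [1,[0,0,-0.2],0],
    [1,[0,0,-0.2],0],
    [1,[0,0,-0.2],0],
    [1,[0,0,-0.2],0],
    [1,[0,0,-0.2],0],
    [1,[0,0,-0.2],0],
    [1,[0,0,-0.2],0],
    [1,[0,0,-0.2],0],
  ],
)

```text
time_s: 15.6
position: [0.588, -0.34, 0.1953]
tool_rot: [-3.141, 0.001, 0.21]
contact_force: [1.5, -2.7, 4.1]
width: 0.0002
gripper_force: 1.9
```

>>> step_arm(
  motion=[
    [1,[0,0,-0.2],0],
    [1,[0,0,-0.2],0],
    [1,[0,0,-0.2],0],
    [1,[0,0,-0.2],0],
    [1,[0,0,-0.2],0],
    [1,[0,0,-0.2],0],
    [1,[0,0,-0.2],0],
    [1,[0,0,-0.2],0],
    [1,[0,0,-0.2],0],
    [1,[0,0,-0.2],0],
    [1,[0,0,-0.2],0],
    [1,[0,0,-0.2],0],
    [1,[0,0,-0.2],0],
    [1,[0,0,-0.2],0],
    [1,[0,0,-0.2],0],
    [1,[0,0,-0.2],0],
    [1,[0,0,-0.2],0],
    [1,[0,0,-0.2],0],
    [1,[0,0,-0.2],0],
    [1,[0,0,-0.2],0],
  ],
)

```text
time_s: 17.6
position: [0.588, -0.3409, 0.2353]
tool_rot: [3.141, 0.0, 0.209]
contact_force: [-0.0, -0.4, -0.3]
width: -0.0003
gripper_force: 0.0
```

>>> step_arm(
  motion=[
    [1,[0,0,-0.3],0],
    [1,[0,0,-0.5],0],
    [1,[0,0,-2],0],
    [1,[0,0,-4],0],
    [1,[0,0,-3],0],
    [1,[0,0,0],0],
    [1,[0,0,0],0],
    [1,[0,0,0],0],
  ],
)

```text
time_s: 18.4
position: [0.5876, -0.34, 0.332]
tool_rot: [-3.14, 0.002, 0.21]
contact_force: [0.6, 0.1, -0.8]
width: -0.0002
gripper_force: 0.0
```

```bash
python3 - <<'E'
from plant import *
import cv2,numpy as np
r=capture('scene')['color'][:,:,::-1];t=capture('top')['color'][:,:,::-1]
a=cv2.resize(r[130:300,140:340],(400,340));b=cv2.resize(t[120:290,190:390],(400,340))
cv2.imwrite('pics/p6.png',np.hstack([a,b]))
for n in('tin_mid','full_tin_mid'): print(n,[(round(d['p'],2),[round(x*k) for x,k in zip(d['box'],(512,384)*2)]) for d in boxes_of('top',n)])
E
```

```text
tin_mid [(0.61, [108, 230, 134, 251]), (0.6, [161, 243, 174, 270])]
full_tin_mid [(0.67, [155, 160, 177, 185]), (0.41, [268, 160, 341, 207])]
```

View pics/p6.png

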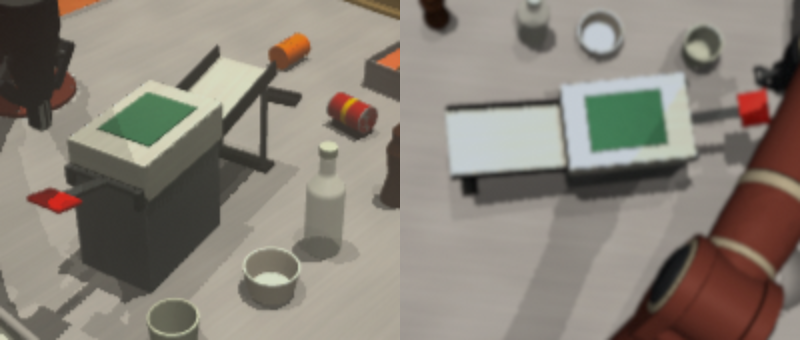

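The lid is closed, with its panel at (150,118) on the left and (627,120) on the right. The ramp is empty, the tin is inside the bin, and nothing else has moved. The arm is clear, so I'm handing in.

```bash
python3 -c "
from plant import *
print(sign_off())"
```

```text
the job is handed in; nothing more can be done
None
```

I handed the job in at about 18 s of the 51 s allowed: the last pictures show the lid closed, the ramp empty and nothing else moved. The tin inside the closed bin can't be seen directly, and the sign-off gave no verdict.

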